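# Open the child-safe descaler bottle

### The arm

A 6-joint arm with a two-finger parallel gripper is mounted at the origin on the work surface. World frame = base frame: x ahead of the robot, y to its left, z up, the work surface at z = 0. Lengths are in m, angles in rad, forces in N, time in s.
With the tool pointing down it reaches from about 0.4 to 0.825 m from the base axis. Payload 7 kg.
Tool frame: the origin (TCP) lies at the very end of the fingers, on their centre line; the grasp point (between the pads) lies 19 mm behind it (r.grip_depth is the distance from the TCP to the grasp point, in m); z points along the fingers, y is the line along which they close (so a half turn about z gives the same grasp; the last joint's range is limited). The gripper opens to 85 mm and grips with 20 to 120 N. Pads are 22 mm wide; open, the fingers measure 114 mm over their backs; the gripper's body (76 mm by 85 mm) begins 54 mm behind the grasp point. The pads swing forward as they close: fully open they stand 13 mm farther back than shut.
Start: joints at [1.571, 0.359, 0.012, 0, -1.224, -0.288], TCP at [0.192, 0.647, 0.231] pointing down, gripper open.
Joint ranges: [-3.07, 3.07], [-1.43, 2.12], [-1.02, 1.25], [-3.03, 1.67], [-3.05, -0], [-3.03, 3.03]. Speed limits (rad/s): [2.39, 2.39, 3.01, 3.14, 3.14, 3.14].

### API

Orientations are given as a unit quaternion [w, x, y, z].
In Python, from rig import r gives the robot as it stands. Calls block until the motion is done:
- r.move_to(position, orientation): joint-space move of the TCP to a pose.
- r.move_linear(position, frame=None, max_speed=0.15, threshold=None): straight line of the TCP; frame=None keeps the orientation; max_speed is the mean speed in m/s. With threshold (N) it stops when the force on the tool has changed by that much, and returns True; else False.
- r.move_joints(angles): joint-space move.
- r.gripper_to(opening, strength=None): finger opening in m; strength is the grip in N (None keeps the last); returns when the fingers have stopped.
- r.wait(seconds).
- r.ik(position, orientation): joint angles nearest the present ones, or None.
- r.get_obs(): the state.
- r.camera(name): name is "scene" or "side" or "wrist"; returns a dict with "frame" (384x512x3 uint8, red, green, blue), "fx", "fy", "cx", "cy" (pixels), "camera_from_world" (4x4, takes a point from world to camera coordinates). Camera axes: x right, y up, looking along -z (the intrinsics and any distortion apply to the point x, -y, -z); pixel columns grow to the right and rows downward; lengths in m; the calibration is good to about 2 mm. The wrist camera is an equidistant fisheye: a pixel r from the principal point sees the ray r / f radians off the axis. A picture is of the moment at which its call begins. There is no depth.
A pose or a line that the arm cannot do raises r.Unreachable and nothing moves.
- r.job_done(): hands the job in; it is judged then, once.
Trained networks look in a picture, given as the dict that the camera call returned (one of the last four; its "shot" number tells which), for a name from the list of things; names that differ only in an ending like _2 or _b are one class to them, and where a whole thing is asked for, a point or a joint stands for the part that bears it (a point fixed in the world has none). Each returns a list of dicts, best first, with "p" (0 to 1); they miss things now and then, are a little off and sometimes report something else, mostly with a low value. They report only what shows in the picture. A call takes as long as a camera call. They do not tell look-alikes from the thing itself.
- r.cut_out(picture, label): "pixels" (384x512 bool, what is visible of it) and "extent" ([centre column, centre row, width, height] in pixels, round what is visible of it).
- r.tip_of(picture, label): "centre" ([column, row] in pixels: a listed point, or the origin of a listed thing).
The state is a dict: "time_s": time; "qpos": joint angles; "dq": joint speeds; "joint_torque": joint torques, N m; "eef_pos": TCP position; "orientation": TCP orientation; "force": force on the tool from outside, world axes, zero at the start; "moment": the same for the moment, N m; "gripper_width": finger opening in m; "finger_force": force on a finger pad.
Only numpy, scipy, OpenCV 4.12 (cv2) and the standard library are available. Lean on these libraries where they do the work, as an engineer would, in place of code of your own. Each camera call takes 0.05 s, during which the arm holds its last target. There are 200 camera calls.

### The job

Pull the little tray with the cleaner bottle all the way out from under the riser shelf by its upright handle. Then press the bottle's push-and-turn safety cap down, twist it anticlockwise (seen from above) while it is pressed until it comes free, and lift it off. Leave the bottle standing in its tray and everything else where it is, and finish while still holding the cap in the gripper, lifted a good 5 cm straight above the open bottle mouth.

Things in the scene. Friction and masses are not known exactly. Their poses are not given: they have to be found in the camera images.
- rack: Fixed riser shelf, turned up to about 0.35 rad. Origin at counter level. In its frame: a white board 260 (x) by 240 (y) mm, 12 mm thick, underside 188 mm above the counter, covering y from -340 to -100 mm, on four 14 mm posts at its corners. The tray runs along the rack's y axis (x = 0) and comes out in its +y direction.
- tray (a joint): Travel in m of the grey plastic pull-out tray along the rack's +y: 0 = fully in (bottle hidden under the board, start), 0.175 = fully out against its stop. It slides with about 2.5 N of friction and stays where it is left. Fully out, the bottle's axis is 120 mm clear of the board's edge.
- tray_grip (a point): Centre of the top of the tray's upright handle, a plastic fin 16 mm thick along the rack's x, 30 mm wide along y, its top 90 mm above the counter, 80 mm tall, standing free 135 mm ahead (rack +y) of the bottle's axis. Moves with the tray. Pinch it across its 16 mm thickness from above.
- tray_socket (a point): Centre of the floor of the tray's square socket, 10 mm above the counter, on which the bottle stands. Socket walls 5 mm thick reach 46 mm above this floor and leave 2 mm play beside the bottle, so that it cannot turn. Moves with the tray; axes as the rack's.
- bottle: White plastic cleaner bottle, loose in the socket, 0.4 to 0.85 kg: square body 64 x 64 mm, 110 mm high, round shoulder to 124.5 mm, neck 30 mm across with its rim 150 mm above the underside, two retaining lugs on the neck (on its x axis) that hold the cap. Origin: centre of the underside, z up.
- bottle_mouth (a point): Centre of the bottle's rim, 150 mm above its underside.
- cap: Round grey ribbed cap, 50 mm across, 35 mm high, 40 g. Origin at the centre of its underside, z up; a low ridge on top lies along its x. Locked: x within 0.05 rad of the bottle's x, underside 132.5 mm above the bottle's. Kept pressed it turns anticlockwise (from above); past 55 degrees (0.96 rad) it lifts straight off; beyond 120 degrees is a stop. It turns neither clockwise nor unpressed.
- cap_top (a point): Centre of the cap's top face, 35 mm above its underside, 177.5 mm above the counter when locked. A spring in the cap pushes it up: about 4 N before it moves, then 0.9 N per mm. It can be turned once pressed down 4 mm or more (about 8 N); it bottoms at 8 mm (about 11 N).
- mortar: Bystander: white ceramic mortar 120 mm across with its pestle standing in it (together about 145 mm high), on the platter. Origin at its underside. Leave alone.
- canister: Bystander: stainless canister 94 mm across, 130 mm high, with a button latch, on the riser shelf's board (rack -x half). Origin at its underside. Leave alone.
- glass_bowl: Bystander: glass bowl 110 mm across, 55 mm high, on the riser shelf's board (rack +x half), whose top is 200 mm above the counter. Origin at its underside. Leave alone.
There are look-alikes about, which are no part of the job. Of the things like the bottle, leave any that is purple; of the rest the larger one is meant.

How it is judged:
On the way, in this order (a step that is already met when the one before it is completed fails the run):
1. the tray is pulled all the way out (within 10 mm of its stop) (value of joint tray above 0.165 m), for 0.1 s.
2. the cap is pressed down at least 2 mm with the fingers, still locked (z of cap in the frame of bottle below 0.1305 m and angle between the x axis of cap and the x axis of bottle, either way round below 0.5 rad and contact force between the fingers and cap above 1 N), for 0.05 s.
3. the cap is twisted free, still on the neck (angle between the x axis of cap and the x axis of bottle, either way round above 0.75 rad and z of cap in the frame of bottle below 0.14 m), for 0.05 s.
At the end, for the whole second after the job is handed in: The cap is held still in the gripper, its underside 30 to 200 mm above the bottle's rim and within 40 mm sideways of its axis, touching nothing but the gripper; the bottle stands in its socket (within 10 mm, tilt under 0.1 rad) and the tray is still out (at least 150 mm) (z of cap in the frame of bottle_mouth between 0.03 and 0.2 m and horizontal distance between cap and bottle_mouth below 0.04 m and contact force between the fingers and cap above 1 N and contact force between cap and bottle below 0.05 N and contact force between cap and rack below 0.05 N and linear speed of cap below 0.03 m/s and distance between bottle and tray_socket below 0.01 m and angle between bottle's own z axis and vertical below 0.1 rad and value of joint tray above 0.15 m); the arm keeps its last pose, push and grip.
It fails at once if the bottle is lifted out of its socket or tipped (z of bottle in the frame of tray_socket above 0.04 m or angle between bottle's own z axis and vertical above 0.25 rad).
It fails at once if a bystander is shoved or knocked (distance of any of mortar, canister, glass_bowl from where it was at the start of the episode above 0.03 m).
It also fails if it takes over 54 s, if anything falls off the work surface, if the arm or the gripper's body presses on something with over 40 N, if the wrist force passes 120 N, or if a joint passes its speed limit or range.

## Working session

There is one attempt and no reset: what is moved stays moved. The work goes in short steps, each a Python script; the robot and the scene stay as the last script left them, time stands still between calls to the robot, and variables do not carry over. Pictures are saved under pics/ and viewed, at most 10 in all, crops included, and the job is handed in when it is done.

```bash
mkdir -p pics; cat > h.py <<'E'
import numpy as np, cv2, json
from rig import r
def ray(p,uv):
    T=np.array(p["camera_from_world"]); x=(uv[0]-p["cx"])/p["fx"]; y=(uv[1]-p["cy"])/p["fy"]
    d=T[:3,:3].T@np.array([x,-y,-1.0]); return -T[:3,:3].T@T[:3,3], d/np.linalg.norm(d)
def atz(p,uv,z):
    o,d=ray(p,uv); return o+d*(z-o[2])/d[2]
def tri(ps):
    A=0;b=0
    for p,uv in ps:
        o,d=ray(p,uv); M=np.eye(3)-np.outer(d,d); A=A+M; b=b+M@o
    return np.linalg.solve(A,b)
def proj(p,X):
    T=np.array(p["camera_from_world"]); c=T[:3,:3]@X+T[:3,3]; return np.array([p["cx"]+p["fx"]*c[0]/-c[2], p["cy"]-p["fy"]*c[1]/-c[2]])
def save(p,n): cv2.imwrite("pics/"+n,p["frame"][:,:,::-1])
E
python3 - <<'E'
from h import *
ims=[]
for n in ("scene","side"):
    p=r.camera(n); ims.append(p["frame"])
    for l in ("tray_grip","bottle","cap_top","rack","tray_socket","glass_bowl","canister","mortar","bottle_mouth"):
        for d in r.tip_of(p,l)[:4]:
            print(n,l,round(d["p"],2),np.round(d["centre"]), np.round(atz(p,d["centre"],{"tray_grip":.09,"cap_top":.1775,"glass_bowl":.2,"canister":.2,"bottle":.01,"tray_socket":.01,"bottle_mouth":.16}.get(l,0)),3))
    cv2.imwrite(f"pics/{n}0.png",cv2.resize(p["frame"][:,:,::-1],(800,600)))
E
```

```text
scene tray_grip 0.78 [288. 198.] [ 0.577 -0.015  0.09 ]
scene bottle 0.93 [380. 248.] [ 0.391 -0.273  0.01 ]
scene bottle 0.75 [300. 247.] [ 0.444 -0.03   0.01 ]
scene bottle 0.63 [319. 199.] [ 0.6   -0.136  0.01 ]
scene rack 0.62 [274. 215.] [0.574 0.024 0.   ]
scene tray_socket 0.98 [317. 193.] [ 0.623 -0.133  0.01 ]
scene glass_bowl 0.85 [345. 135.] [ 0.702 -0.221  0.2  ]
scene canister 0.63 [366. 170.] [ 0.562 -0.241  0.2  ]
scene mortar 0.6 [145. 258.] [0.503 0.45  0.   ]
scene bottle_mouth 0.85 [305. 223.] [ 0.448 -0.031  0.16 ]
scene bottle_mouth 0.85 [394. 225.] [ 0.394 -0.274  0.16 ]
scene bottle_mouth 0.68 [325. 166.] [ 0.629 -0.142  0.16 ]
side tray_grip 0.62 [259. 190.] [ 0.568 -0.019  0.09 ]
side bottle 0.95 [311. 177.] [ 0.408 -0.263  0.01 ]
side bottle 0.87 [294. 212.] [ 0.444 -0.02   0.01 ]
side bottle 0.62 [254. 188.] [ 0.61  -0.147  0.01 ]
side cap_top 0.48 [252. 152.] [ 0.614 -0.125  0.178]
side cap_top 0.23 [232. 132.] [ 0.716 -0.254  0.178]
side rack 0.56 [260. 214.] [ 0.562 -0.001  0.   ]
side tray_socket 0.86 [253. 184.] [ 0.62  -0.171  0.01 ]
side glass_bowl 0.94 [235. 129.] [ 0.7   -0.236  0.2  ]
side glass_bowl 0.71 [256. 190.] [0.549 0.143 0.2  ]
side canister 0.83 [266. 135.] [ 0.58  -0.214  0.2  ]
side mortar 0.83 [256. 314.] [0.489 0.45  0.   ]
side mortar 0.56 [235. 128.] [ 0.794 -0.628  0.   ]
side bottle_mouth 0.95 [253. 157.] [ 0.611 -0.119  0.16 ]
side bottle_mouth 0.9 [291. 180.] [0.458 0.006 0.16 ]
```

View pics/scene0.png

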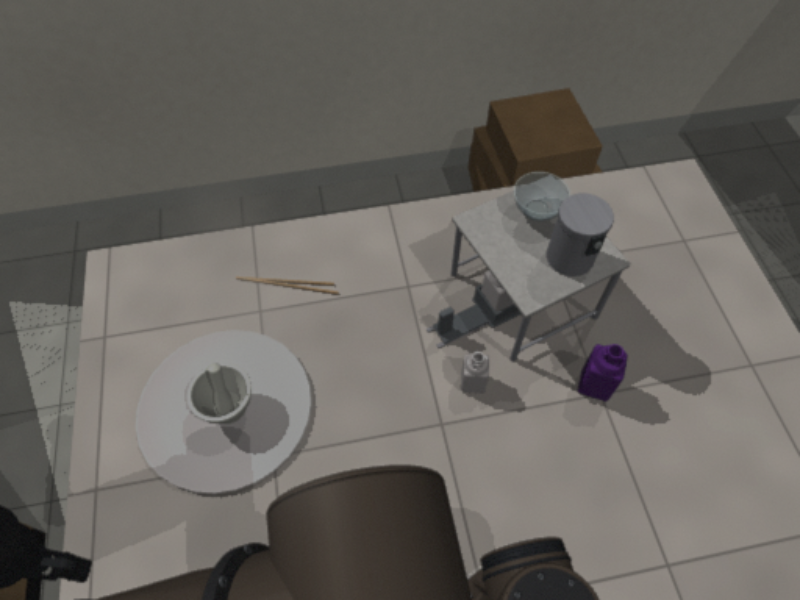

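View pics/side0.png

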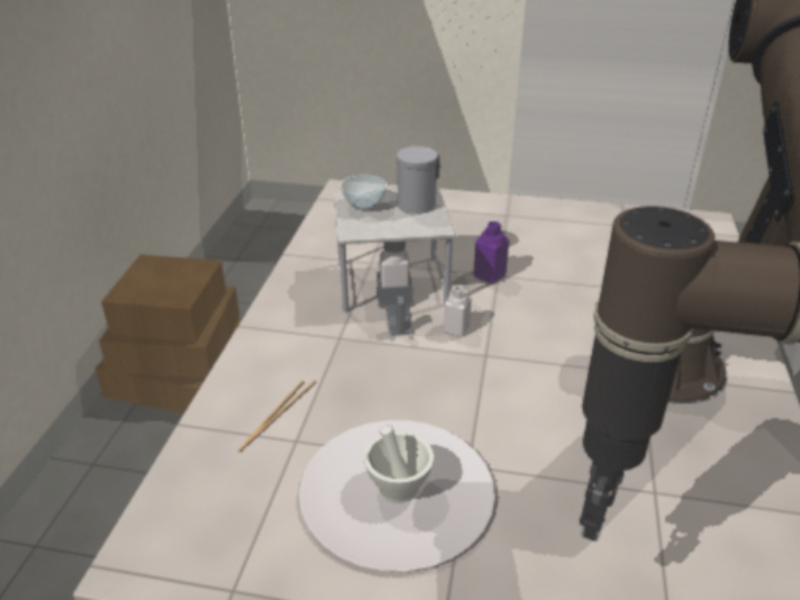

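In 512x384 scene pixels there are three candidates. The white bottle under the shelf in the tray is at (319,190), with its handle at (286,205). A small white bottle stands free at (305,240), and a purple one is at (388,240). I choose the one in the tray, since it is not purple and is the larger white one. Next is a close crop and the board edge for the rack's yaw.

```bash
python3 - <<'E'
from h import *
p=r.camera("scene"); q=r.camera("side")
A=p["frame"][125:265,260:420]; B=q["frame"][120:230,205:335]
cv2.imwrite("pics/crop1.png",np.hstack([cv2.resize(A,(480,420),interpolation=2),cv2.resize(B,(320,420),interpolation=2)])[:,:,::-1])
c=[atz(p,np.array(u)*.64,.2) for u in [(453,222),(523,307),(627,264)]]
print(np.round(c,3), [np.linalg.norm(c[i]-c[i+1]) for i in (0,1)])
d=c[0]-c[1]; print("yaw",np.arctan2(d[1],d[0]), "alt", np.arctan2(-(c[1]-c[2])[0],(c[1]-c[2])[1]))
s=[atz(q,np.array(u)*.64,.2) for u in [(337,235),(453,232)]]; d=s[0]-s[1]; print(np.round(s,3),np.arctan2(d[1],d[0]))
u=r.tip_of(p,"tray_grip")[0]["centre"];v=r.tip_of(q,"tray_grip")[0]["centre"];print(tri([(p,u),(q,v)]))
E
```

```text
[[ 0.709 -0.047  0.2  ]
 [ 0.495 -0.125  0.2  ]
 [ 0.548 -0.344  0.2  ]] [np.float64(0.22777894157908746), np.float64(0.22589128809988795)]
yaw 0.34800388863151743 alt 0.2368745294424613
[[ 0.732 -0.069  0.2  ]
 [ 0.482 -0.132  0.2  ]] 0.24422643636325062
[ 0.57247614 -0.01312391  0.09222556]
```

View pics/crop1.png

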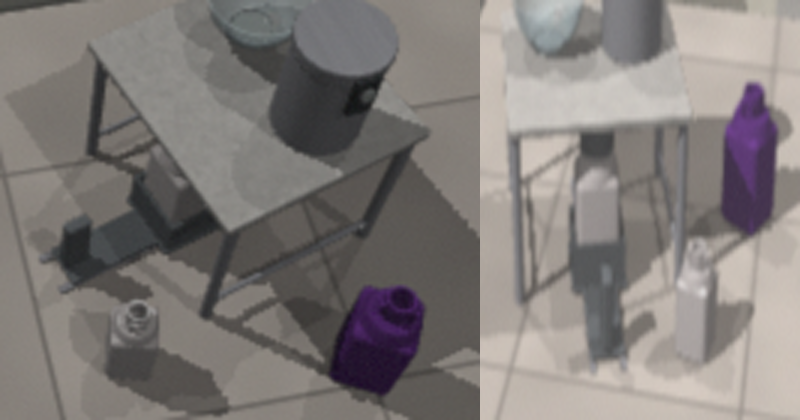

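The crop confirms it: the tray bottle at (175,190) in the crop is white with a grey cap, and its handle is at (75,240). The small white one and the purple one are the look-alikes. I'll move above the handle and look from the wrist.

```bash
cat >> h.py <<'E'
from scipy.spatial.transform import Rotation as R
def quat(a):  # tool down, tool y along world angle a
    y=np.array([np.cos(a),np.sin(a),0]); z=np.array([0,0,-1.]); x=np.cross(y,z)
    q=R.from_matrix(np.c_[x,y,z]).as_quat(); return [q[3],*q[:3]]
def wray(p,uv):
    T=np.array(p["camera_from_world"]); a=np.array([(uv[0]-p["cx"])/p["fx"],(uv[1]-p["cy"])/p["fy"]]); t=np.linalg.norm(a)
    s=np.sin(t)/max(t,1e-9); d=T[:3,:3].T@np.array([a[0]*s,-a[1]*s,-np.cos(t)]); return -T[:3,:3].T@T[:3,3],d
def watz(p,uv,z):
    o,d=wray(p,uv); return o+d*(z-o[2])/d[2]
def wproj(p,X):
    T=np.array(p["camera_from_world"]); c=T[:3,:3]@X+T[:3,3]; v=np.array([c[0],-c[1]]); t=np.arctan2(np.linalg.norm(v),-c[2])
    return np.array([p["cx"],p["cy"]])+np.array([p["fx"],p["fy"]])*v/np.linalg.norm(v)*t
E
python3 - <<'E'
from h import *
p=r.camera("scene")
c=[atz(p,u,.2) for u in [(290,140),(337.3,201),(402.7,168.3)]];print(np.round(c,3),np.linalg.norm(c[0]-c[1]),np.linalg.norm(c[2]-c[1]))
d=c[0]-c[1];e=c[1]-c[2];print(np.arctan2(d[1],d[0]),np.arctan2(-e[0],e[1]))
print(r.get_obs()["orientation"],quat(.26))
X=[.56,.03,.25]
for a in (.26,.26+np.pi): 
    j=r.ik(X,quat(a)); print(a,None if j is None else np.round(j,2))
js=[(r.ik(X,quat(a)),a) for a in (.26,.26+np.pi)]
js=[(abs(j[5]),a) for j,a in js if j is not None]
r.move_to(X,quat(min(js)[1]))
w=r.camera("wrist"); cv2.imwrite("pics/w1.png",cv2.resize(w["frame"][:,:,::-1],(800,600)))
for l in ("tray_grip","tray_socket","bottle","cap_top"):
    for d in r.tip_of(w,l)[:2]: print(l,round(d["p"],2),np.round(d["centre"]),np.round(watz(w,d["centre"],{"tray_grip":.09,"cap_top":.1775}.get(l,.01)),4))
print(r.get_obs()["time_s"])
E
```

```text
[[ 0.717 -0.049  0.2  ]
 [ 0.479 -0.127  0.2  ]
 [ 0.549 -0.349  0.2  ]] 0.25016301146170616 0.23262233303100804
0.3181787589426088 0.30579501615513155
[ 1.17314655e-05  9.89665152e-01 -1.43397654e-01  2.07713929e-06] [np.float64(0.0), np.float64(0.609474957692211), np.float64(0.7928053203315916), np.float64(0.0)]
0.26 [ 0.4   0.16 -0.21  0.   -1.2   3.  ]
3.401592653589793 [ 0.4   0.16 -0.21  0.   -1.2  -0.14]
tray_grip 0.78 [245. 142.] [ 0.5807 -0.0056  0.09  ]
bottle 0.87 [343. 137.] [ 0.4599 -0.0378  0.01  ]
bottle 0.75 [247.  32.] [ 0.6169 -0.1363  0.01  ]
4.05
```

View pics/w1.png

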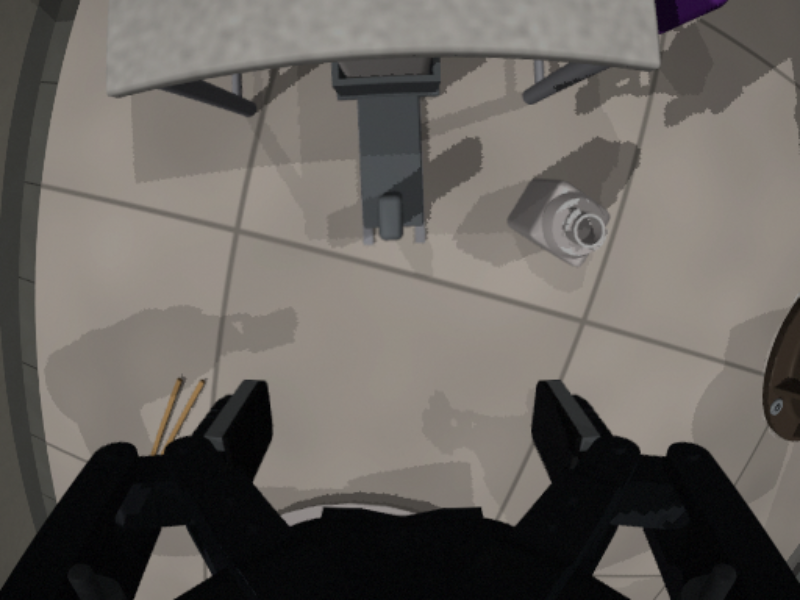

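The wrist view at 800 px shows the handle fin at (390,215), the tray plate between columns 360 and 424 up to the socket wall at (387,85), and the board's edge from (108,96) to (658,66). The small look-alike is at (575,225).

```bash
python3 - <<'E'
from h import *
w=r.camera("wrist"); f=lambda u,v,z: watz(w,np.array([u,v])/1.5625,z)
def yaw(a,b): d=b-a; return np.arctan2(-d[0],d[1])
print("edges",yaw(f(359,100,.01),f(362,225,.01)),yaw(f(423,100,.01),f(424,222,.01)))
a,b=f(108,96,.188),f(658,66,.188); print("board",a,b,np.linalg.norm(a-b),np.arctan2(*(a-b)[[1,0]]))
print("grip",f(391,212,.09)); print("sockwall ctr",f(387,62,.056),np.arctan2(*(f(333,64,.056)-f(441,64,.056))[[1,0]]))
m=r.cut_out(w,"tray_grip"); print([(round(x["p"],2),x["extent"]) for x in m[:2]])
g=w["frame"][105:165,215:285]; cv2.imwrite("pics/c2.png",cv2.resize(g[:,:,::-1],(700,600),interpolation=2)*1)
E
```

```text
edges 0.2771405146622875 0.2720285134767685
board [ 0.7300374  -0.04886633  0.188     ] [ 0.47409165 -0.12898313  0.188     ] 0.2681919594929082 0.3033608833553232
grip [ 0.5774064  -0.01338627  0.09      ]
sockwall ctr [ 0.60837056 -0.11604748  0.056     ] 0.2492912495638472
[(0.68, [246.9, 97.8, 71.0, 118.0])]
```

View pics/c2.png

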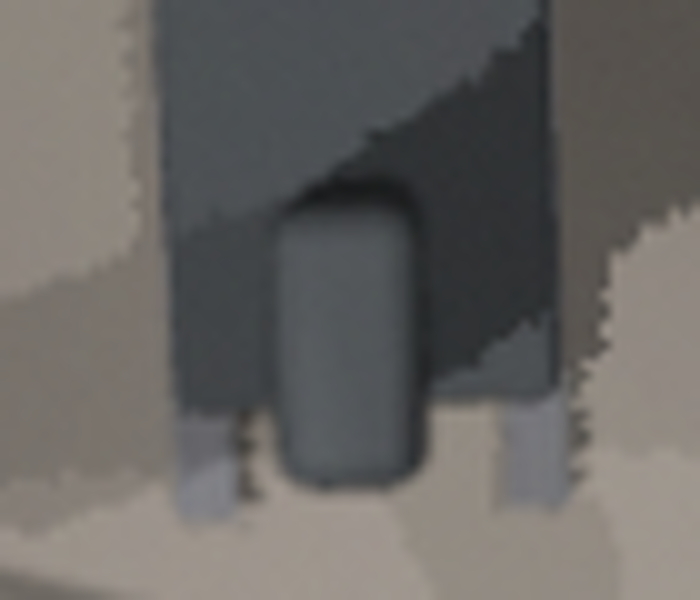

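The crop shows the fin's top face centred at (249.7,139.5) in the frame, which gives the grip at about (0.576,-0.010) with yaw about 0.28. Next I'll grasp the handle.

```bash
python3 - <<'E'
from h import *
w=r.camera("wrist"); g=watz(w,np.array([249.7,139.5]),.09); print(g)
yaw=.28; q=quat(yaw+np.pi)
r.move_to([g[0],g[1],.14],q)
r.gripper_to(.05)
w=r.camera("wrist"); save(w,"w2.png"); print(wproj(w,np.array([g[0],g[1],.09])))
print(r.move_linear([g[0],g[1],.062],max_speed=.08,threshold=8))
r.gripper_to(0.0,30)
o=r.get_obs(); print(o["eef_pos"],o["force"],o["gripper_width"],o["finger_force"],o["time_s"])
E
```

```text
[ 0.57692627 -0.00964874  0.09      ]
[255.72677553 216.93694555]
False
[ 0.57871886 -0.00910142  0.06278598] [ 4.93025805  1.33150336 -0.77159413] 0.01573723518988462 33.26785683631897 6.7583
```

```bash
python3 - <<'E'
from h import *
yaw=.28; u=np.array([-np.sin(yaw),np.cos(yaw),0])
p0=np.array(r.get_obs()["eef_pos"]); p0[2]=.062
for s in (.06,.12,.165,.185):
    hit=r.move_linear(p0+s*u,max_speed=.09,threshold=30)
    o=r.get_obs(); e=np.array(o["eef_pos"]); d=e-p0
    print(s,hit,"along",d@u,"lat",d@[np.cos(yaw),np.sin(yaw),0],np.round(o["force"],1),o["gripper_width"],o["time_s"])
    if hit: break
E
```

```text
0.06 False along 0.06021201011588653 lat -0.0011037191619882973 [-6.3  0.5  8.8] 0.015215993810455544 7.575
0.12 False along 0.11989701581305207 lat -0.002217834214464122 [-10.1  -0.4  12.6] 0.015618681824502378 8.3917
0.165 False along 0.1646136419360626 lat -0.0030473939618653467 [-13.5  -1.1  16.2] 0.015597289723791824 9.0417
0.185 True along 0.1787391659793571 lat -0.0034509788441106568 [-1.3 -0.6  4.7] 0.015147610210505934 9.3
```

```bash
python3 - <<'E'
from h import *
yaw=.30; u=np.array([-np.sin(yaw),np.cos(yaw),0])
e=np.array(r.get_obs()["eef_pos"]); b=e-.135*u; print("fin",e,"bottle",b)
r.gripper_to(.05); o=r.get_obs(); e2=np.array(o["eef_pos"])
r.move_linear([e2[0],e2[1],.16],max_speed=.15)
r.gripper_to(.085)
q1=np.arctan2(b[1],b[0])
r.move_to([*(b+.02*u)[:2],.26],quat(yaw+np.pi))
w=r.camera("wrist"); cv2.imwrite("pics/w3.png",cv2.resize(w["frame"][:,:,::-1],(800,600)))
print("pred cap px",wproj(w,np.array([b[0],b[1],.1775]))*1.5625)
for l in ("cap_top","tray_grip","cap"):
    for d in r.tip_of(w,l)[:2]: print(l,round(d["p"],2),np.round(d["centre"]),np.round(watz(w,d["centre"],{"tray_grip":.09,"cap_top":.1775,"cap":.1425}.get(l)),4))
for n in ("scene","side"):
    p=r.camera(n)
    for l,z in (("cap_top",.1775),("tray_grip",.09)):
        for d in r.tip_of(p,l)[:2]: print(n,l,round(d["p"],2),np.round(atz(p,d["centre"],z),4))
print(r.get_obs()["qpos"],r.get_obs()["time_s"])
E
```

```text
fin [0.5260067  0.16172313 0.06257495] bottle [0.56590193 0.0327527  0.06257495]
pred cap px [398.39491454 279.63525993]
cap_top 0.75 [256. 176.] [0.5659 0.0303 0.1775]
tray_grip 0.76 [254. 269.] [0.5291 0.1587 0.09  ]
cap 0.77 [260. 165.] [0.5631 0.027  0.1425]
scene tray_grip 0.92 [0.5295 0.1629 0.09  ]
side cap_top 0.68 [0.5694 0.0329 0.1775]
side tray_grip 0.73 [0.5194 0.1477 0.09  ]
side tray_grip 0.46 [0.5502 0.1186 0.09  ]
[ 4.40969429e-01  1.56351695e-01 -1.96044114e-01  5.30999561e-06
 -1.21884774e+00 -1.40409497e-01] 12.1333
```

View pics/w3.png

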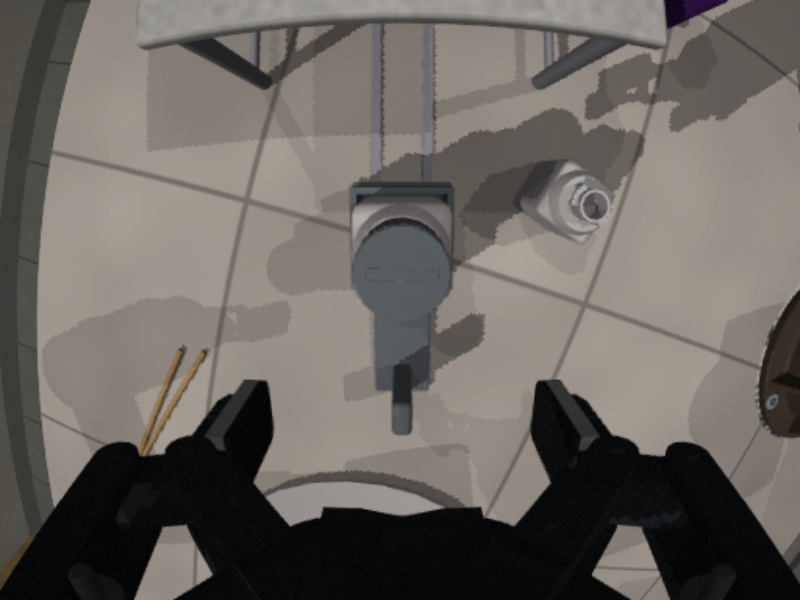

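The cap top is centred at (402,273) in the 800 px view, which gives (0.566,0.031). Its ridge lies along rack x, and the tray is out with its rails bare behind it. Next I'll grip the cap and press.

```bash
python3 - <<'E'
from h import *
w=r.camera("wrist"); c=watz(w,np.array([402,273])/1.5625,.1775); print(c)
c=(c+np.array([.5659,.0318,.1775]))/2
q=quat(.30+np.pi)
r.move_linear([c[0],c[1],.20],max_speed=.12)
print(r.move_linear([c[0],c[1],.150],max_speed=.06,threshold=6))
f0=np.array(r.get_obs()["force"])
r.gripper_to(.0,70)
o=r.get_obs(); print(o["eef_pos"],f0,o["force"],o["gripper_width"],o["finger_force"],o["time_s"])
for z in (.146,.142):
    r.move_linear([c[0],c[1],z],max_speed=.03)
    o=r.get_obs(); print(z,np.round(o["eef_pos"],4),np.round(o["force"],1),o["gripper_width"],round(o["time_s"],1))
np.save("c.npy",c)
w=r.camera("wrist"); cv2.imwrite("pics/w4.png",cv2.resize(w["frame"][:,:,::-1],(800,600)))
E
```

```text
[0.56527947 0.02965146 0.1775    ]
False
[0.56583167 0.03077665 0.1505688 ] [ 0.45390597 -0.0252762   0.27672989] [-1.13303705 -0.06328904  4.63882526] 0.04857606026752953 71.3362742587924 14.2833
0.146 [0.566  0.0308 0.1467] [-2.1  0.4  7.7] 0.04837475844323916 14.6
0.142 [0.5661 0.0308 0.1432] [-3.1  1.5  9.5] 0.04834150536824232 14.8
```

```bash
python3 - <<'E'
from h import *
c=np.load("c.npy"); z=.1405
r.move_linear([c[0],c[1],z],max_speed=.03)
for k in range(0,6):
    r.move_to([c[0],c[1],z],quat(.30+np.pi+k*.28)); o=r.get_obs()
    print(k*.28,np.round(o["eef_pos"],4),np.round(o["force"],1),np.round(o["moment"],2),round(o["gripper_width"],4),round(o["qpos"][5],2),round(o["time_s"],1))
w=r.camera("wrist"); cv2.imwrite("pics/w5.png",cv2.resize(w["frame"][:,:,::-1],(800,600)))
E
```

```text
0.0 [0.5664 0.0306 0.1428] [-5.  -0.4 17. ] [-0.06  2.    0.01] 0.0485 -0.1 15.4
0.28 [0.5671 0.0307 0.1427] [-2.1 -0.2 13.6] [-0.13  0.88  0.12] 0.0485 0.18 15.8
0.56 [0.5674 0.0309 0.1428] [-0.6 -0.2 13.8] [-0.08  0.49  0.13] 0.0487 0.46 16.1
0.8400000000000001 [0.5673 0.0309 0.1428] [-1.7 -0.8 13.4] [-0.02  0.65  0.1 ] 0.0485 0.74 16.5
1.12 [0.5672 0.0309 0.1428] [-1.8 -0.4 14.7] [0.06 0.81 0.11] 0.0487 1.02 16.9
1.4000000000000001 [0.5672 0.0309 0.1428] [-1.9 -0.3 13.5] [0.13 0.87 0.11] 0.048 1.3 17.3
```

View pics/w5.png

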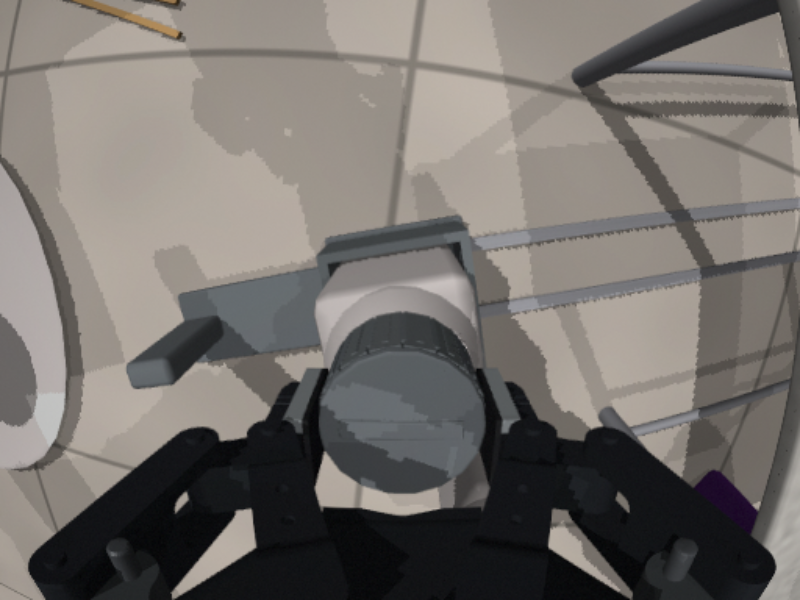

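The ridge at (400,420) is in line with the gripper after the 1.4 rad turn, while the bottle and tray stayed put, so the cap has turned. Next I'll lift it gently.

```bash
python3 - <<'E'
from h import *
x,y=r.get_obs()["eef_pos"][:2]
for z in (.150,.16,.175,.235):
    h=r.move_linear([x,y,z],max_speed=.05); o=r.get_obs()
    print(z,h,np.round(o["eef_pos"],4),np.round(o["force"],1),round(o["gripper_width"],4),round(o["time_s"],1))
    if o["force"][2]<-5: break
w=r.camera("wrist"); s=r.camera("side")
cv2.imwrite("pics/w6.png",np.hstack([cv2.resize(w["frame"],(480,360)),cv2.resize(s["frame"][110:230,210:317],(320,360))])[:,:,::-1])
E
```

```text
0.15 False [0.5672 0.0308 0.1501] [-0.2 -0.8  5.1] 0.0483 17.7
0.16 False [0.5671 0.0309 0.1599] [ 0.9 -0.2 -0.6] 0.0486 18.0
0.175 False [0.5674 0.031  0.1754] [ 0.5 -0.2 -0.7] 0.0485 18.5
0.235 False [0.567  0.0308 0.2346] [ 0.9 -0.9 -1.1] 0.0486 19.8
```

View pics/w6.png

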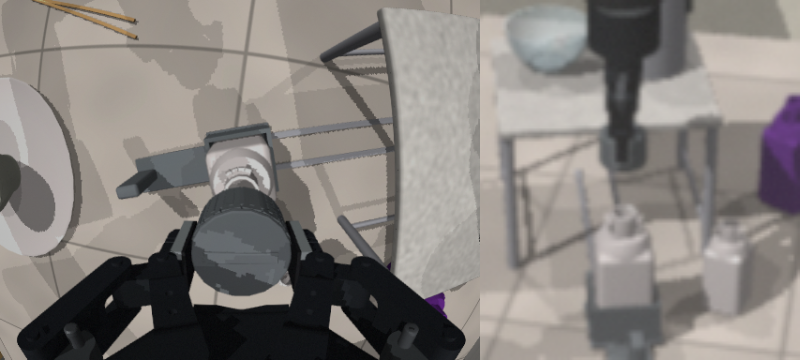

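The cap at (240,250) is held clear above the open mouth, and the bottle is still standing in its socket. The side view shows the cap at (622,150) above the rim at (622,212). I'm handing it in.

```bash
python3 -c "
from h import *
r.wait(.5); print(r.job_done())"
```

```text
the job is handed in; nothing more can be done
None
```

The job is handed in at about 20 s of the 54 s allowed: the tray is pulled out, and the cap was pressed, twisted free and is held about 6 cm above the open bottle, which still stands in its tray; no verdict came back.

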